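Open the loaded cartridge test chamber

ROBOT

A 6-joint arm with a two-finger parallel gripper is mounted at the origin on a cart in front of the work surface, level with it; the furniture and walls round the work are solid. World frame = base frame: x ahead of the robot, y to its left, z up, the work surface at z = 0. Lengths are in m, angles in rad, forces in N, time in s.
With the tool pointing down it reaches from about 0.275 to 0.875 m from the base axis. Payload 12.5 kg.
Tool frame: the origin (TCP) lies on the centre line of the jaws, within the pads' length; the fingertips stand r.finger_overhang ahead of it and the grasp point (between the pads) lies 3 mm ahead of it (r.finger_overhang is the distance from the TCP to the fingertips, in m); z points along the fingers, y is the line along which they close (so a half turn about z gives the same grasp; the last joint's range is limited). The gripper opens to 85 mm and grips with 20 to 120 N. Pads are 22 mm wide; open, the fingers measure 114 mm over their backs; the gripper's body (76 mm by 85 mm) begins 54 mm behind the grasp point. The pads swing forward as they close: fully open they stand 13 mm farther back than shut.
Start: joints at [-0.085, 0.351, 1.652, -0, 1.139, -0.085], TCP at [0.55, 0, 0.253] pointing down, gripper open.
Joint ranges: [-2.75, 2.75], [-0.79, 2.1], [0.01, 2.65], [-1.57, 4.71], [0.07, 3.14], [-2.87, 2.87]. Speed limits (rad/s): [2.22, 2.22, 2.79, 3.14, 3.14, 3.14].

INTERFACE

Orientations are given as a unit quaternion [x, y, z, w].
In Python, from cell import r, optics gives the robot as it stands. The module is installed in compiled form; this text tells all that it offers. Calls block until the motion is done:
- r.move_to(position, orientation): joint-space move of the TCP to a pose.
- r.move_linear(position, rot=None, vel=0.15): straight line of the TCP; rot=None keeps the orientation; vel is the mean speed in m/s.
- r.set_joints(angles): joint-space move.
- r.set_gripper(opening, squeeze=None): opening from 0.0 (shut) to 1.0 (fully open); squeeze is the grip in N (None keeps the last); returns when the fingers have stopped.
- r.sleep(seconds).
- r.inverse_kinematics(position, orientation): joint angles nearest the present ones, or None.
- optics.get_image(name): name is "scene" or "side" or "wrist"; returns a dict with "pixels" (384x512x3 uint8, red, green, blue), "depth" (384x512 float32, m along the optical axis (not along the pixel's ray), 0 where there is no reading), "fx", "fy", "cx", "cy" (pixels), "D" ([k1, k2, p1, p2, k3] as OpenCV has them; the pictures are not rectified), "camera_from_world" (4x4, takes a point from world to camera coordinates); the wrist camera has in their place "mount" (4x4, takes a point from camera to tool coordinates, whose origin is the TCP and whose axes are the flange's). Camera axes: x right, y down, z forward; pixel columns grow to the right and rows downward; lengths in m; the calibration is good to about 2 mm. A picture is of the moment at which its call begins: read the wrist's pose just before it.
A pose or a line that the arm cannot do raises r.PlanningError and nothing moves.
- r.hand_in(): hands the job in; it is judged then, once.
Readings, each from a call of its own:
- r.current_t(): time.
- r.current_q(): joint angles.
- r.current_qvel(): joint speeds.
- r.current_effort(): joint torques, N m.
- r.current_tool_pos(): TCP position.
- r.current_ee_rot(): TCP orientation.
- r.current_contact_force(): force on the tool from outside, world axes, zero at the start.
- r.current_torque(): the same for the moment, N m.
- r.current_opening(): opening from 0.0 (shut) to 1.0 (fully open).
- r.current_finger_force(): force on a finger pad.
Only numpy, scipy, OpenCV 4.12 (cv2) and the standard library are available. Lean on these libraries where they do the work, as an engineer would, in place of code of your own. Each camera call takes 0.05 s, during which the arm holds its last target. There are 200 camera calls.

TASK

Two alike cartridge test chambers stand on the bench; one has a pink filter cartridge in it, seen through its lid window, the other is empty. On the loaded one, press down the release tab at the front so that the lid springs up, then push the lid all the way back until it stays open on its stop, ready for the cartridge to be changed. Do it with the fingertips only and pick nothing up: leave the cartridge in its seat, the empty chamber shut, and everything else on the bench where it is.

Things in the scene. Friction and masses are not known exactly. Their poses are not given: they have to be found in the camera images.
- chamber_a: The loaded chamber, fixed to the bench, left or right: grey case, flat hinged lid with a clear window; a round pink cartridge inside. Origin: centre of its underside; x from its front (latch) to its back (hinge), y to its left, z up. Case x -0.070 to 0.070, y -0.066 to 0.066, top z 0.057; lid shut: z 0.058 to 0.070. Two brass tappings stick out 16 mm on its right (-y) side.
- chamber_b: The other test chamber, exactly alike (same frame and sizes) but empty, on the other half of the bench. It stays shut.
- tab_a (a joint): Release tab of the loaded chamber, a sprung rocker, rad: 0 at rest, grows as its aluminium paddle is pressed DOWN, stop at 0.45. It lets go of the lid at about 0.22 (press point 6 to 7 mm down, about 3 N); full travel, 12 mm, takes about 4 N. It springs back up when let go.
- tab_a_press (a point): Where a fingertip presses straight down: top of the ribbed aluminium paddle on the chamber's middle line, chamber x -0.106, z 0.0485 at rest (moves with the tab). The paddle is level, 5 mm thick, 26 mm wide (y), reaching from x -0.079 to -0.116.
- tab_a_pin (a point): Middle of the pin on which the tab rocks (axis along the chamber's y), chamber x -0.077, z 0.046. A steel hook of the tab, 20 mm wide, stands above it at x -0.087 to -0.073, up to z 0.073: the highest part in front of the lid.
- lid_a (a joint): Lid of the loaded chamber, rad: 0 shut and latched; grows as it opens up and back. Released, sprung pins raise it to about 0.8 in half a second. From there only its weight (about 1 N at the front edge) and slight damping resist. Let go before upright (1.57) it falls back to 0.8; beyond upright it falls on to its back stop at 1.92 and stays. Shut, it cannot be prised open.
- lid_a_hinge (a point): Middle of the lid's hinge axis (along the chamber's y), at chamber x 0.064, z 0.064. The lid is a grey frame 12 mm thick, centred on the hinge plane, 122 mm wide, from 6 to 124 mm from the axis, with a clear pane. The hinge end is at the back; the lid opens away from the front.
- lid_a_edge (a point): Middle of the lower front edge of the lid, 124 mm from the hinge axis and 6 mm under the hinge plane; moves with the lid. With the lid sprung up (0.8) it is at about chamber x -0.025, z 0.150, with 75 mm clear between it and the hook's top.
- lid_a_striker (a point): End of the steel striker tongue, 24 mm wide and 5 mm thick, in the middle of the lid's front edge, 142 mm from the hinge axis; moves with the lid. The tab's hook holds it down when shut.
- cartridge_center (a point): Centre of the pink filter cartridge, flat and round, 83 mm across, 31 mm high, lying loose in the round seat of the loaded chamber, its top at z 0.052, below the rim.
- seat_a (a point): Centre of the floor of the loaded chamber's seat (88 mm wide, 34 mm deep, floor at z 0.021, 4 mm in front of the chamber's middle).
- tab_b (a joint): Release tab of the empty chamber, as tab_a.
- lid_b (a joint): Lid of the empty chamber, as lid_a.
- spare_cartridge: Bystander: flat round green respirator filter cartridge, 83 mm across, 31 mm high, spare, lying on the bench at the right. Origin: centre of its underside.
- stopwatch: Bystander: black stopwatch, 63x58x17 mm, lying at the left. Origin: centre of its underside.
- flow_probe: Bystander: grey flow probe (a stick), 115 mm long, 16 mm thick, lying at the right. Origin: centre of its underside.
- marker: Bystander: black and white marker pen, 134 mm long, 17 mm thick, lying at the left. Origin: centre of its underside.
- weighing_bottle: Bystander: small stoppered glass weighing bottle, 40 mm across, 48 mm high, at the left. Origin: centre of its underside.
- crucible: Bystander: white porcelain crucible, 45 mm across, 36 mm high, behind the right-hand chamber. Origin: centre of its underside.
- petri_dish: Bystander: flat glass dish with lid, 67 mm across, 19 mm high, at the right. Origin: centre of its underside.
- stopper_grey: Bystander: grey rubber stopper, 31 mm across, 28 mm high, standing at the right. Origin: centre of its underside.
Not all that is in view belongs to the job. What is shaped like the chamber_b but orange is not meant.

How it is judged:
On the way, in this order (a step that is already met when the one before it is completed fails the run):
1. the release tab of the loaded chamber is pressed down (value of joint tab_a above 0.15 rad), for 0.05 s.
2. its lid has sprung up (value of joint lid_a above 0.5 rad), for 0.1 s.
At the end, for the whole second after the job is handed in: The loaded chamber's lid rests open (1.8 rad or more, stop at 1.92), its tab is back up, the cartridge lies in its seat (within 8 mm, not raised), the empty chamber is shut (value of joint lid_a above 1.8 rad and velocity of joint lid_a between -0.05 and 0.05 rad/s and value of joint each of tab_a, lid_b below 0.06 rad and horizontal distance between cartridge_center and seat_a below 0.008 m and z of cartridge_center in the frame of chamber_a below 0.042 m); the robot touches nothing.
It fails at once if the cartridge is lifted or pushed out of its seat (moved 12 mm) (distance of cartridge_center from where it was at the start of the episode above 0.012 m).
It fails at once if the empty chamber is opened or its tab pressed (0.15 rad) (value of joint tab_b above 0.15 rad or value of joint lid_b above 0.1 rad).
It fails at once if another thing on the bench is moved or lifted (25 mm) (distance of any of spare_cartridge, stopwatch, flow_probe, marker, weighing_bottle, crucible, petri_dish, stopper_grey from where it was at the start of the episode above 0.025 m).
It also fails if it takes over 45 s, if anything falls off the work surface, if the arm or the gripper's body presses on something with over 40 N, if the wrist force passes 120 N, or if a joint passes its speed limit or range.

## Working session

There is one attempt and no reset: what is moved stays moved. The work goes in short steps, each a Python script; the robot and the scene stay as the last script left them, time stands still between calls to the robot, and variables do not carry over. Pictures are saved under pics/ and viewed, at most 10 in all, crops included, and the job is handed in when it is done.

```bash
mkdir -p pics; cat > h.py <<'E'
import numpy as np, cv2
from cell import r, optics
def save(n,f):
    im=optics.get_image(n); cv2.imwrite(f,im["pixels"][:,:,::-1]); np.savez(f[:-4]+'.npz',**{k:v for k,v in im.items()}); return im
def cloud(im):
    K=np.array([[im["fx"],0,im["cx"]],[0,im["fy"],im["cy"]],[0,0,1]],float)
    d=im["depth"]; v,u=np.mgrid[0:384,0:512]
    p=cv2.undistortPoints(np.stack([u,v],-1).reshape(-1,1,2).astype(float),K,np.array(im["D"],float)).reshape(384,512,2)
    P=np.stack([p[...,0]*d,p[...,1]*d,d],-1)
    T=np.linalg.inv(im["camera_from_world"])
    return P@T[:3,:3].T+T[:3,3]
E
python3 - <<'E'
from h import *
a=save("scene","pics/scene.png"); b=save("side","pics/side.png")
print(r.finger_overhang, r.current_tool_pos(), r.current_ee_rot(), r.current_t())
for i in(a,b): print(np.linalg.inv(i["camera_from_world"])[:3,3])
E
```

```text
0.022 [5.49726037e-01 3.90812399e-05 2.52816604e-01] [ 7.07133310e-01  7.07080054e-01 -3.28970335e-04 -4.14026783e-04] 0.1
[-0.0085286   0.85101462  1.12083916]
[-0.24502522 -1.02903093  1.15934666]
```

View pics/scene.png

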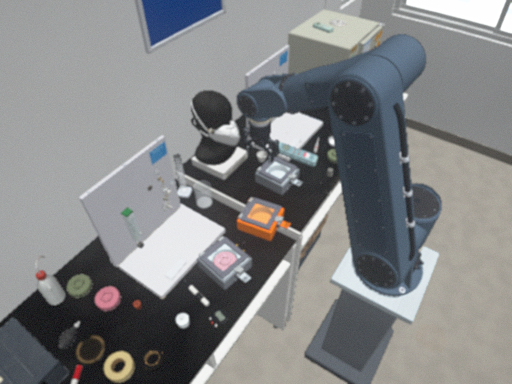

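View pics/side.png

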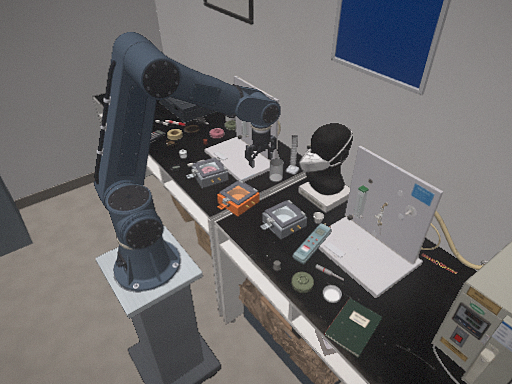

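In the scene view there are three candidates:
- (224,260): grey chamber with a pink cartridge in its window, tab towards (245,277).
- (262,218): orange decoy.
- (278,176): grey chamber, apparently empty.

In the side view the same three are at (210,172), (238,198) and (285,217). I choose the left grey one with pink and will check it in a close crop with depth.

```bash
python3 - <<'E'
from h import *
for n,(u0,u1,v0,v1) in {"scene":(185,265,225,300),"side":(180,240,150,195)}.items():
    im=dict(np.load(f"pics/{n}.npz")); P=cloud(im)
    Q=P[v0:v1,u0:u1].reshape(-1,3)
    for z0,z1 in((.062,.078),(.04,.055)):
        m=(Q[:,2]>z0)&(Q[:,2]<z1); q=Q[m]
        print(n,z0,m.sum(),q.min(0),q.max(0),np.median(q,0))
        if z0>.06: print(cv2.minAreaRect(q[:,:2].astype(np.float32)))
im=cv2.imread("pics/scene.png")[140:320,170:320]; im2=cv2.imread("pics/side.png")[140:240,180:310]
A=cv2.resize(im,(450,540),interpolation=cv2.INTER_CUBIC)
B=cv2.resize(im2,(390,300),interpolation=cv2.INTER_CUBIC); B=cv2.copyMakeBorder(B,0,240,0,0,0)
cv2.imwrite("pics/crop.png",cv2.resize(np.hstack([A,B]),(800,514)))
E
```

```text
scene 0.062 1168 [0.39683052 0.13133052 0.06218915] [0.55903383 0.39478696 0.07655618] [0.4795684  0.32840096 0.06771242]
((0.4625740051269531, 0.25933533906936646), (0.25882914662361145, 0.15773062407970428), 79.46642303466797)
scene 0.04 331 [0.36849287 0.13725315 0.04000379] [0.56110459 0.40130559 0.05499859] [0.42448526 0.35032737 0.04938505]
side 0.062 509 [0.39555164 0.07260719 0.06202064] [0.56133495 0.38946939 0.07573771] [0.47732446 0.30445728 0.06664599]
((0.4633728265762329, 0.2312752604484558), (0.31339433789253235, 0.16161377727985382), 82.53173828125)
side 0.04 152 [0.36843153 0.12713939 0.04032857] [0.53986145 0.56084382 0.05479063] [0.42840418 0.26679054 0.04910289]
```

View pics/crop.png

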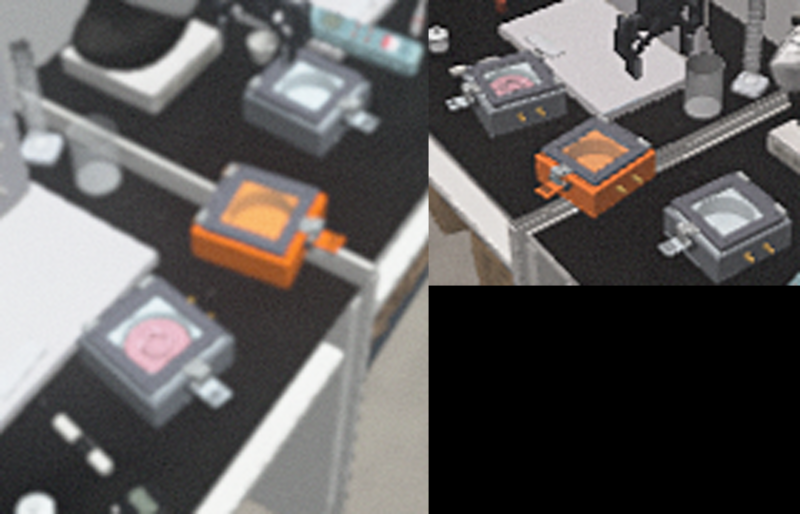

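The crop confirms it: the left grey chamber (scene (224,260)) holds the pink cartridge, the right grey one is empty, and the orange one is ignored. Next I'll fit its pose from depth and take a close wrist look.

```bash
cat >> h.py <<'E'
def wristcloud(im,p,q):
    from scipy.spatial.transform import Rotation as R
    T=np.eye(4);T[:3,:3]=R.from_quat(q).as_matrix();T[:3,3]=p
    im=dict(im); im["camera_from_world"]=np.linalg.inv(T@im["mount"]); return cloud(im)
E
python3 - <<'E'
from h import *
for n,(u0,u1,v0,v1) in {"scene":(185,265,225,300),"side":(180,240,150,195)}.items():
    Q=cloud(dict(np.load(f"pics/{n}.npz")))[v0:v1,u0:u1].reshape(-1,3)
    q=Q[(Q[:,2]>.063)&(Q[:,2]<.076)&(Q[:,1]>.24)&(Q[:,0]>.40)]
    print(n,cv2.minAreaRect(q[:,:2].astype(np.float32)),np.median(q[:,2]))
q0=r.current_ee_rot()
r.move_to([.40,.31,.33],q0)
p,q=r.current_tool_pos(),r.current_ee_rot()
im=save("wrist","pics/w1.png"); np.savez("pics/w1p.npz",p=p,q=q); print(p,q,im["mount"])
E
```

```text
scene ((0.4753143787384033, 0.3268125057220459), (0.12186850607395172, 0.1560303419828415), 80.09587097167969) 0.06784640813414566
side ((0.4756889045238495, 0.3231774866580963), (0.130335733294487, 0.15603792667388916), 79.4374008178711) 0.06756498873234418
[0.40051119 0.30937856 0.32969883] [ 7.07414049e-01  7.06799071e-01 -5.70378597e-04 -3.33587705e-04] [[ 1.06178988e-03 -9.57126143e-01 -2.89669501e-01  7.25727128e-02]
 [ 9.99999356e-01  9.00398289e-04  6.90422881e-04  9.02610738e-04]
 [-4.00003867e-04 -2.89670047e-01  9.57126483e-01 -1.20132739e-01]
 [ 0.00000000e+00  0.00000000e+00  0.00000000e+00  1.00000000e+00]]
```

View pics/w1.png

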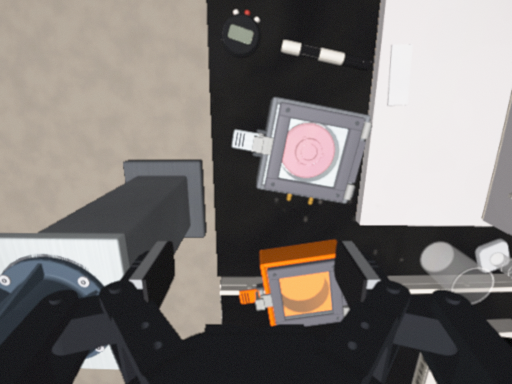

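The wrist view shows the loaded chamber with its lid at (263–368, 98–202), hinge side right and paddle at (243,140). The stopwatch is at (240,35) and the orange decoy at (300,290). Now for the pose.

```bash
python3 - <<'E'
from h import *
from scipy.spatial.transform import Rotation as R
im=dict(np.load("pics/w1.npz")); w=np.load("pics/w1p.npz"); P=wristcloud(im,w["p"],w["q"])
Q=P[90:215,225:380].reshape(-1,3)
lid=Q[(Q[:,2]>.063)&(Q[:,2]<.076)]
rect=cv2.minAreaRect(lid[:,:2].astype(np.float32)); print(rect)
pad=P[125:160,225:262].reshape(-1,3); pad=pad[(pad[:,2]>.04)&(pad[:,2]<.055)]
print("paddle",len(pad),pad.mean(0),pad.min(0),pad.max(0))
# pink disc: chamber x -0.004
rgb=im["pixels"].astype(int); m=(rgb[...,0]-rgb[...,1]>40)&(rgb[...,0]-rgb[...,2]<rgb[...,0]-rgb[...,1]); m[:90]=0;m[215:]=0;m[:,:225]=0;m[:,380:]=0
ys,xs=np.nonzero(m); print("pink px",xs.mean(),ys.mean(),len(xs), P[m].mean(0))
# yaw by edge fit of the lid in rotated frame
best=None
for a in np.radians(np.arange(-20,5,.25)):
    e=np.array([np.cos(a),np.sin(a)]); f=np.array([-e[1],e[0]])
    s,t=lid[:,:2]@e,lid[:,:2]@f
    lo,hi=np.percentile(t,[.5,99.5]); ls,hs=np.percentile(s,[3,99.5])
    if best is None or hi-lo<best[0]: best=(hi-lo,np.degrees(a),lo,hi,ls,hs)
print(best)
a=np.radians(best[1]);e=np.array([np.cos(a),np.sin(a)]); f=np.array([-e[1],e[0]])
t=lid[:,:2]@f;s=lid[:,:2]@e
print("side-row lid s range",[np.percentile(s[(t>best[2]+x)&(t<best[2]+x+.015)],[1,99]) for x in(.01,.03,.09)])
print("paddle s,t",np.percentile(pad[:,:2]@e,[1,99]),np.percentile(pad[:,:2]@f,[1,99]))
E
```

```text
((0.4766245186328888, 0.3253357410430908), (0.1214713454246521, 0.15747998654842377), 80.12735748291016)
paddle 440 [0.38873141 0.34172183 0.0483429 ] [0.36887984 0.31852308 0.04335052] [0.41119602 0.35713258 0.05411653]
pink px 307.867829279486 150.21156493804497 2179 [0.47592065 0.32914894 0.06788859]
(np.float64(0.11915144050238563), np.float64(-9.75), np.float64(0.34210298645376275), np.float64(0.4612544269561484), np.float64(0.3562574333731368), np.float64(0.4898653342603431))
side-row lid s range [array([0.36384126, 0.48875634]), array([0.36359574, 0.48887303]), array([0.36408537, 0.4894286 ])]
paddle s,t [0.30725324 0.34969253] [0.38382526 0.42014996]
```

```bash
cat >> h.py <<'E'
from scipy.spatial.transform import Rotation as R
A=np.radians(-9.8); S0,T0=.4235,.4017
E3=np.array([np.cos(A),np.sin(A),0]); F3=np.array([-np.sin(A),np.cos(A),0]); Z3=np.array([0,0,1.])
def pose(cx,cz,tau,sgn=-1,cy=0):
    """TCP pose for fingertip centre at chamber (cx,cy,cz), tool tilted tau deg forward"""
    t=np.radians(tau); z=np.sin(t)*E3-np.cos(t)*Z3; x=sgn*(np.cos(t)*E3+np.sin(t)*Z3)
    tip=(S0+cx)*E3+(T0+cy)*F3+cz*Z3
    return tip-r.finger_overhang*z, R.from_matrix(np.c_[x,np.cross(z,x),z]).as_quat()
def arc(th,rad=.108,off=.012):
    return .064-rad*np.cos(th)-off*np.sin(th), .064+rad*np.sin(th)-off*np.cos(th)
E
python3 - <<'E'
from h import *
for sgn in(-1,1):
  for tau in(18,):
    for c in((-.105,.12),(-.105,.04),(-.15,.12)):
      print(sgn,tau,c,np.round(r.inverse_kinematics(*pose(*c,tau,sgn)),2) if r.inverse_kinematics(*pose(*c,tau,sgn)) is not None else None)
  for tau in(40,50,60):
    for c in((-.12,.11),arc(.6),arc(1.2),arc(1.75)):
      j=r.inverse_kinematics(*pose(*c,tau,sgn)); print(sgn,tau,np.round(c,3),None if j is None else np.round(j,2))
r.set_gripper(0.0,20); print(r.finger_overhang,r.current_opening(),r.current_t())
E
```

```text
-1 18 (-0.105, 0.12) [ 0.77  0.39  1.97 -0.43  0.64 -0.3 ]
-1 18 (-0.105, 0.04) [ 0.77  0.54  2.   -0.57  0.48 -0.13]
-1 18 (-0.15, 0.12) [ 0.85  0.35  2.02 -0.45  0.65 -0.2 ]
-1 40 [-0.12  0.11] [ 0.97  0.44  2.1  -1.23  0.67  0.61]
-1 40 [-0.032  0.115] [ 0.79  0.48  2.01 -1.26  0.59  0.46]
-1 40 [0.014 0.16 ] [ 0.72  0.42  1.94 -1.1   0.59  0.21]
-1 40 [0.071 0.172] [ 0.63  0.45  1.84 -1.03  0.57  0.05]
-1 50 [-0.12  0.11] [ 1.04  0.51  2.13 -1.47  0.81  0.9 ]
-1 50 [-0.032  0.115] None
-1 50 [0.014 0.16 ] [ 0.77  0.46  1.99 -1.48  0.67  0.6 ]
-1 50 [0.071 0.172] [ 0.68  0.48  1.91 -1.45  0.62  0.49]
-1 60 [-0.12  0.11] [1.1  0.6  2.15 4.66 0.98 1.11]
-1 60 [-0.032  0.115] [0.91 0.6  2.09 4.52 0.89 1.06]
-1 60 [0.014 0.16 ] [0.82 0.52 2.04 4.55 0.82 0.89]
-1 60 [0.071 0.172] [0.72 0.53 1.96 4.52 0.76 0.82]
1 18 (-0.105, 0.12) [ 0.77  0.39  1.97 -0.43  0.64  2.84]
1 18 (-0.105, 0.04) None
1 18 (-0.15, 0.12) None
1 40 [-0.12  0.11] [ 0.97  0.44  2.1  -1.23  0.67 -2.53]
1 40 [-0.032  0.115] [ 0.79  0.48  2.01 -1.26  0.59 -2.68]
1 40 [0.014 0.16 ] None
1 40 [0.071 0.172] None
1 50 [-0.12  0.11] [ 1.04  0.51  2.13 -1.47  0.81 -2.24]
1 50 [-0.032  0.115] None
1 50 [0.014 0.16 ] [ 0.77  0.46  1.99 -1.48  0.67 -2.54]
1 50 [0.071 0.172] [ 0.68  0.48  1.91 -1.45  0.62 -2.66]
1 60 [-0.12  0.11] [ 1.1   0.6   2.15  4.66  0.98 -2.03]
1 60 [-0.032  0.115] [ 0.91  0.6   2.09  4.52  0.89 -2.09]
1 60 [0.014 0.16 ] [ 0.82  0.52  2.04  4.55  0.82 -2.25]
1 60 [0.071 0.172] [ 0.72  0.53  1.96  4.52  0.76 -2.32]
0.022 -0.0002784718763061474 2.2417
```

```bash
python3 - <<'E'
from h import *
r.move_to(*pose(-.105,.11,18))
r.move_linear(pose(-.105,.056,18)[0],vel=.1)
f0=r.current_contact_force(); print("f0",f0)
for z in(.052,.049,.047,.045,.043,.041,.0395,.038):
    r.move_linear(pose(-.105,z,18)[0],vel=.03)
    f=r.current_contact_force()-f0; print(z,np.round(f,2),r.current_tool_pos()-pose(-.105,z,18)[0])
    if f[2]>7: break
r.sleep(.6)
im=save("scene","pics/s2.png"); P=cloud(im)[200:300,180:270].reshape(-1,3)
c=np.c_[P[:,:2]@E3[:2]-S0,P[:,:2]@F3[:2]-T0,P[:,2]]
m=(abs(c[:,1])>.035)&(abs(c[:,1])<.07)&(c[:,0]>-.08)&(c[:,0]<.08)
print("max z over lid",np.percentile(c[m,2],[50,90,99]),r.current_t())
cv2.imwrite("pics/s2c.png",cv2.resize(cv2.imread("pics/s2.png")[180:310,160:330],None,fx=4,fy=4,interpolation=cv2.INTER_CUBIC))
E
```

```text
f0 [-0.16996735 -0.23001818 -0.26640793]
0.052 [-0.17  0.23  0.33] [4.06569397e-05 3.72677496e-05 1.72153279e-04]
0.049 [0.73 0.98 1.04] [1.06242564e-04 1.92696292e-04 4.10774470e-05]
0.047 [-0.28  0.29  1.47] [ 7.98109468e-05  1.24875850e-04 -1.35440137e-05]
0.045 [1.09 1.41 1.55] [ 9.69804409e-05  6.66182556e-05 -1.85966185e-05]
0.043 [0.69 1.19 3.38] [ 1.60782271e-05  1.07073956e-05 -6.59562170e-05]
0.041 [1.37 1.55 3.3 ] [-5.24927960e-05 -2.30473408e-05 -9.81734798e-05]
0.0395 [ 1.   -0.82  5.94] [ 1.19652671e-04 -8.96327657e-06  7.83859881e-05]
0.038 [ 1.39 -0.38  6.71] [2.12506928e-04 3.67306568e-05 1.82101247e-04]
max z over lid [0.05318289 0.12613143 0.15542089] 6.45
```

View pics/s2c.png

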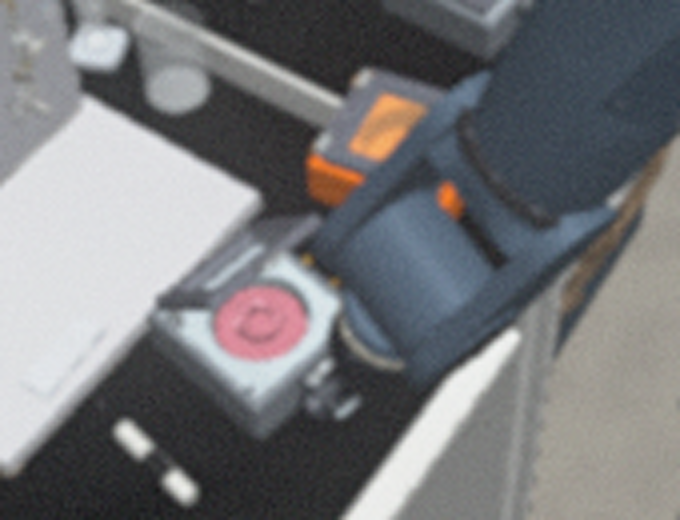

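The crop shows the lid up at about (240,265), its edge near z 0.155, and the pink cartridge still in its seat at (260,320). The fingertips are on the tab at (335,395). Next I'll back off and push the lid over.

```bash
python3 - <<'E'
from h import *
r.move_linear(pose(-.12,.075,18)[0],vel=.08)
r.move_linear(pose(-.125,.11,18)[0],vel=.12)
r.move_to(*pose(-.12,.11,40))
print(r.current_contact_force())
c=arc(.6); r.move_linear(pose(-.07,.108,40)[0],vel=.12); r.move_linear(pose(*c,40)[0],vel=.1)
for th in np.arange(.75,1.81,.15):
    r.move_linear(pose(*arc(th),40)[0],vel=.08); print(round(th,2),np.round(r.current_contact_force(),1))
r.sleep(.8)
p=arc(1.8); r.move_linear(pose(p[0]-.06,p[1]+.02,40)[0],vel=.12)
r.move_linear(pose(-.12,.25,40)[0],vel=.2)
r.sleep(.3)
im=save("side","pics/s3.png"); b=save("scene","pics/s4.png"); print(r.current_t())
x=cv2.resize(cv2.imread("pics/s3.png")[110:260,150:330],(480,400)); y=cv2.resize(cv2.imread("pics/s4.png")[180:313,160:266],(319,400))
cv2.imwrite("pics/s34.png",np.hstack([x,y]))
for n,w in((im,(150,195,180,250)),(b,(200,300,180,270))):
    P=cloud(n)[w[0]:w[1],w[2]:w[3]].reshape(-1,3); c=np.c_[P[:,:2]@E3[:2]-S0,P[:,:2]@F3[:2]-T0,P[:,2]]
    m=(abs(c[:,1])<.058)&(c[:,0]>.03)&(c[:,0]<.16)&(c[:,2]>.085)&(c[:,2]<.21); print(m.sum(), np.polyfit(c[m,2],c[m,0],1) if m.sum()>5 else '')
E
```

```text
[-0.55358917  0.51164543 -0.25997358]
0.75 [-0.3  0.5  0.1]
0.9 [-0.9  0.7 -0.4]
1.05 [-0.4  0.7 -0.8]
1.2 [ 0.8  0.1 -0.6]
1.35 [-0.5 -0.5  0. ]
1.5 [-0.7 -0.1 -0.5]
1.65 [-0.3 -0.3 -0.1]
1.8 [ 0.7  0.4 -0.1]
15.0333
132 [0.36329165 0.0358533 ]
883 [0.3506034  0.03739689]
```

View pics/s34.png

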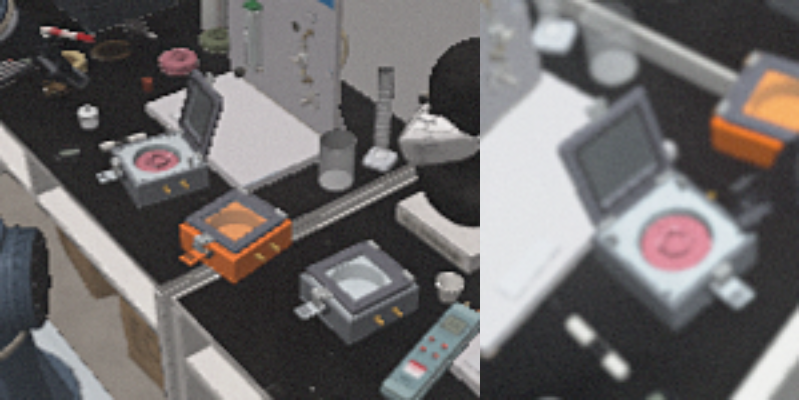

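In both crops the lid stands open past upright, at (205,110) in the side view and (620,160) in the scene view. The depth fit gives about 1.91 rad, so it is on its stop. The tab is back up, the pink cartridge is seated, the empty chamber is shut and the arm is clear.

```bash
python3 -c "
from cell import r
print(r.hand_in())"
```

```text
the job is handed in; nothing more can be done
None
```

The job is handed in with the loaded chamber's lid open on its back stop (about 1.91 rad by depth fit), its tab back up, the cartridge seated and the empty chamber shut; the hand-in call returned no verdict.

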